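Prove the turntable's roller-lever switch by hand

TASK

Three limit switches are screwed down on the painter's bench for the plate turntable. Prove the one with the roller on its arm: push the roller arm sideways, away from the stop lug it rests against, to about 40 degrees from upright so that it trips, hold it over for a second without forcing it, then let go so that it springs back upright. Do not touch the other two switches.

Things in the scene. Friction and masses are not known exactly. Their poses are not given: they have to be found in the camera images.
- roller_switch: Fixed limit switch: base plate 100 (x) x 80 (y) x 6 mm, grey case, aluminium head 46 x 46 mm, top at 105 mm. On the head's +x face a flat arm (14 mm wide in y, at x 29 to 36 mm) points up from a shaft at height 85 mm and carries a black roller, diameter 24, 12 mm wide, axis along x, centred at rest at (41, 0, 155) mm. Origin: centre of the plate's underside; z up.
- roller_arm (a joint): Roller arm's swing, rad: 0 upright, resting against a stop lug on its -y side (lug y -8 to -34 mm, top at 102 mm); grows as it leans to the switch's +y, turning about the shaft 70 mm below the roller's centre. Trips at 0.45 (26 degrees), solid end stop at 1.1. A spring returns it to 0: at the roller about 3 N at 0.45, 5 N at 0.8.
- rod_switch: Bystander, not to be touched: the same fixed case, plate and lug, but its arm is a plain steel rod, 6 mm thick, top at 160 mm, with no roller, upright at (32, 0) mm. Origin: centre of the plate's underside; z up.
- wobble_switch: Bystander, not to be touched: the same fixed case and plate, with a short wobble stick (8 to 13 mm thick, tip at 159 mm) upright on the middle of the head's top; no arm, no lug. Origin: centre of the plate's underside; z up.

How it is judged:
On the way:
1. the roller arm is pushed over past its trip point (0.45 rad, 26 degrees) and held there 0.5 s (value of joint roller_arm above 0.45 rad), for 0.5 s.
At the end, for the whole second after the job is handed in: The roller arm has been held past its trip point for half a second and has sprung back to within 0.1 rad (6 degrees) of upright, at rest (value of joint roller_arm below 0.1 rad and velocity of joint roller_arm below 0.1 rad/s); the robot touches nothing.
It fails at once if the roller switch is pushed with more than 30 N (contact force between roller_switch and anything else above 30 N).
It fails at once if the rod switch is touched (more than 0.5 N) (contact force between rod_switch and anything else above 0.5 N).
It fails at once if the wobble-stick switch is touched (more than 0.5 N) (contact force between wobble_switch and anything else above 0.5 N).
It also fails if it takes over 35 s, if anything falls off the work surface, if the arm or the gripper's body presses on something with over 40 N, if the wrist force passes 120 N, or if a joint passes its speed limit or range.

ROBOT

A 6-joint arm with a two-finger parallel gripper is mounted at the origin on the work surface. World frame = base frame: x ahead of the robot, y to its left, z up, the work surface at z = 0. Lengths are in m, angles in rad, forces in N, time in s.
With the tool pointing down it reaches from about 0.25 to 0.725 m from the base axis. Payload 9.7 kg.
Tool frame: the origin (TCP) lies between the finger pads; the fingertips stand 11 mm ahead of it and the grasp point (between the pads) lies 8 mm behind it (arm.tcp_to_tips is the distance from the TCP to the fingertips, in m); z points along the fingers, y is the line along which they close (so a half turn about z gives the same grasp; the last joint's range is limited). The gripper opens to 85 mm and grips with 20 to 120 N. Pads are 22 mm wide; open, the fingers measure 114 mm over their backs; the gripper's body (76 mm by 85 mm) begins 54 mm behind the grasp point. The pads swing forward as they close: fully open they stand 13 mm farther back than shut.
Start: joints at [-1.171, 0.087, 0.176, 1.66, 0, 1.571], TCP at [0.214, -0.507, 0.242] pointing down, gripper open.
Joint ranges: [-3.13, 3.13], [-0.85, 1.81], [-1.15, 1.24], [-2.2, 2.28], [-1.44, 1.52], [-3.14, 3.14]. Speed limits (rad/s): [2.22, 2.22, 2.57, 3.14, 3.14, 3.14].

INTERFACE

Orientations are given as a 3x3 rotation matrix whose columns are the frame's x, y, z axes.
In Python, from station import arm, hand, kinematics, snapshot, workorder gives the robot as it stands. Calls block until the motion is done:
- arm.move_ptp(position, orientation): joint-space move of the TCP to a pose.
- arm.servo_line(position, rate=0.15, rot=None, max_force=None): straight line of the TCP; rot=None keeps the orientation; rate is the mean speed in m/s. With max_force (N) it stops when the force on the tool has changed by that much, and returns True; else False.
- arm.set_joints(angles): joint-space move.
- hand.ungrasp() and hand.clamp(grasp_force=None): open the fingers fully, or close them until they stop; grasp_force is the grip in N (None keeps the last).
- arm.wait(seconds).
- kinematics.inverse_kinematics(position, orientation): joint angles nearest the present ones, or None.
- arm.state(): the state.
- snapshot(name): name is "scene" or "top" or "wrist"; returns a dict with "pixels" (400x640x3 uint8, red, green, blue), "camera_matrix" (3x3 intrinsics, pixels), "R" (3x3) and "t" (3): a world point X has camera coordinates R X + t. Camera axes: x right, y down, z forward; pixel columns grow to the right and rows downward; lengths in m; the calibration is good to about 2 mm. A picture is of the moment at which its call begins. There is no depth.
A pose or a line that the arm cannot do raises arm.MotionError and nothing moves.
- workorder.finish_job(): hands the job in; it is judged then, once.
The state is a dict: "clock": time; "joint_pos": joint angles; "joint_vel": joint speeds; "joint_efforts": joint torques, N m; "tool_pos": TCP position; "tool_rot": TCP orientation; "force": force on the tool from outside, world axes, zero at the start; "ft_torque": the same for the moment, N m; "width": finger opening in m; "finger_force": force on a finger pad.
Only numpy, scipy, OpenCV 4.12 (cv2) and the standard library are available. Lean on these libraries where they do the work, as an engineer would, in place of code of your own. Each camera call takes 0.05 s, during which the arm holds its last target. There are 200 camera calls.

## Working session

There is one attempt and no reset: what is moved stays moved. The work goes in short steps, each a Python script; the robot and the scene stay as the last script left them, time stands still between calls to the robot, and variables do not carry over. Pictures are saved under pics/ and viewed, at most 10 in all, crops included, and the job is handed in when it is done.

```bash
mkdir -p pics
python3 - <<'E'
from station import arm, snapshot
import cv2,pickle
for n in ("top","scene"):
    s=snapshot(n); cv2.imwrite(f"pics/{n}1.png",s["pixels"][:,:,::-1]); pickle.dump(s,open(n+".pkl","wb"))
    print(n,-s["R"].T@s["t"]); print(s["R"])
print(arm.state()["clock"])
E
```

```text
top [ 0.4756331  -0.011955    0.92383739]
[[ 0.01968069 -0.99977741 -0.00760312]
 [-0.99512262 -0.01885271 -0.09682741]
 [ 0.09666252  0.00947166 -0.99527215]]
scene [0.90085036 0.28130193 0.68871996]
[[-0.57260381  0.81983019 -0.00182702]
 [ 0.65818183  0.45837084 -0.59723768]
 [-0.48879603 -0.34318308 -0.80206223]]
0.1
```

View pics/top1.png

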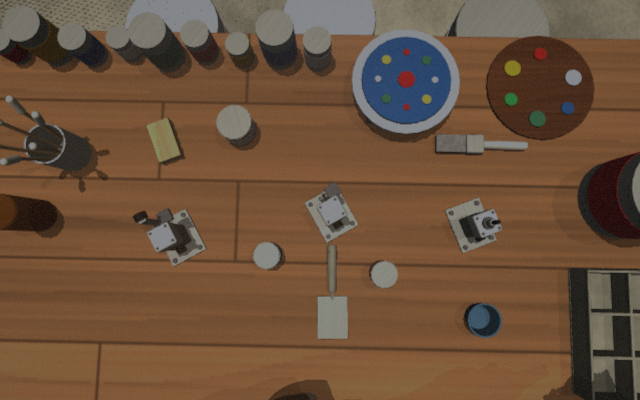

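View pics/scene1.png

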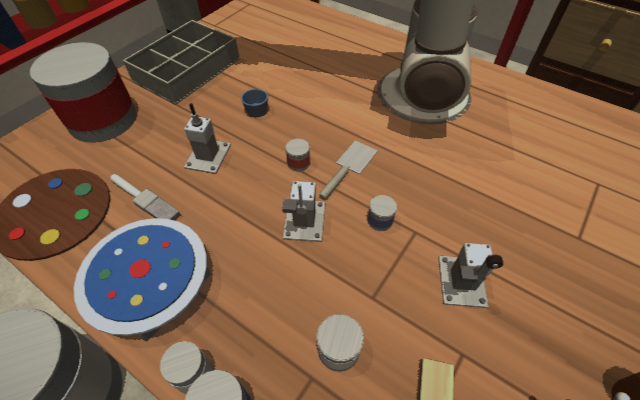

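The top view shows the roller switch at about (176,237), with its roller at (140,216). The rod switch is at (331,213) and the wobble switch at (473,225). In the scene view the roller is at (494,262). I'll zoom in on the roller switch next.

Run:
```python
import cv2,numpy as np
t=cv2.imread("pics/top1.png")[195:275,120:220]; s=cv2.imread("pics/scene1.png")[230:315,425:525]
a=cv2.resize(t,(400,320),interpolation=cv2.INTER_CUBIC); b=cv2.resize(s,(400,340),interpolation=cv2.INTER_CUBIC)
a=cv2.copyMakeBorder(a,0,20,0,0,cv2.BORDER_CONSTANT)
c=np.hstack([a,b]); cv2.imwrite("pics/z1.png",np.clip(c*1.6,0,255).astype(np.uint8))
```

```text
(no output)
```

View pics/z1.png

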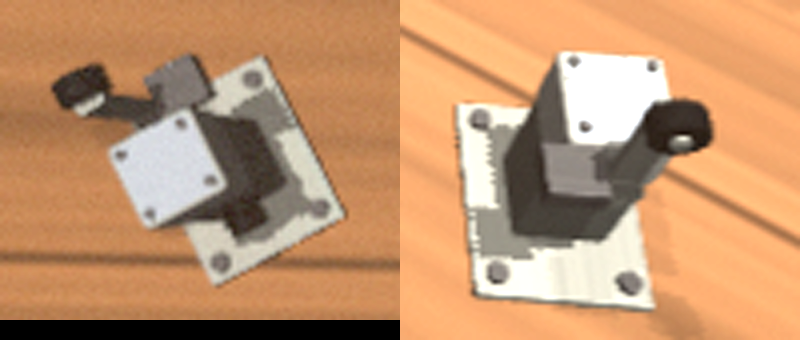

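```bash
cat > h.py <<'E'
import numpy as np,pickle
def ray(s,p):
    d=s["R"].T@np.linalg.solve(s["camera_matrix"],[p[0],p[1],1]); return -s["R"].T@s["t"],d/np.linalg.norm(d)
def onz(s,p,z):
    c,d=ray(s,p); return c+d*(z-c[2])/d[2]
def tri(r1,r2):
    (a,u),(b,v)=r1,r2; k=np.linalg.lstsq(np.c_[u,-v],b-a,rcond=None)[0]
    p,q=a+k[0]*u,b+k[1]*v; return (p+q)/2,np.linalg.norm(p-q)
E
python3 - <<'E'
import pickle,numpy as np
from h import *
np.set_printoptions(precision=4,suppress=True)
T=pickle.load(open("top.pkl","rb"));S=pickle.load(open("scene.pkl","rb"))
t=lambda x,y:(120+x/4-.4,195+y/4-.4); s=lambda x,y:(425+(x-400)/4-.4,230+y/4-.4)
P=np.array([onz(T,t(*p),.006) for p in [(265,57),(345,215),(215,285)]])
H=np.array([onz(T,t(*p),.105) for p in [(107,150),(192,108),(226,190),(150,230)]])
Q=np.array([onz(S,s(*p),.006) for p in [(457,102),(475,295),(653,308)]])
G=np.array([onz(S,s(*p),.105) for p in [(557,53),(664,62),(677,148),(570,145)]])
for A in (P,H,Q,G): print(A,np.linalg.norm(np.diff(A,axis=0),axis=1))
print("centres",(P[0]+P[2])/2,H.mean(0),(Q[0]+Q[2])/2,G.mean(0))
r,e=tri(ray(T,t(80,90)),ray(S,s(680,125)));print("roller",r,e)
for A in (P[1]-P[0],H[0]-H[1],H[3]-H[2],P[2]-P[1]): print(np.degrees(np.arctan2(A[1],A[0])))
for A in (Q[1]-Q[0],Q[2]-Q[1]): print(np.degrees(np.arctan2(A[1],A[0])))
E
```

```text
[[0.5398 0.3016 0.006 ]
 [0.4547 0.2537 0.006 ]
 [0.4157 0.3223 0.006 ]] [0.0977 0.079 ]
[[0.4861 0.3425 0.105 ]
 [0.5073 0.3022 0.105 ]
 [0.4679 0.2834 0.105 ]
 [0.4479 0.3193 0.105 ]] [0.0455 0.0436 0.041 ]
[[0.4545 0.255  0.006 ]
 [0.5423 0.3042 0.006 ]
 [0.5018 0.3731 0.006 ]] [0.1006 0.0799]
[[0.4723 0.2841 0.105 ]
 [0.4502 0.3237 0.105 ]
 [0.4871 0.3429 0.105 ]
 [0.5111 0.306  0.105 ]] [0.0453 0.0416 0.0441]
centres [0.4777 0.312  0.006 ] [0.4773 0.3118 0.105 ] [0.4781 0.3141 0.006 ] [0.4802 0.3142 0.105 ]
roller [0.5125 0.335  0.1552] 0.00022018513964161467
-150.58268807304825
117.74805708166377
119.13486819819403
119.58386959403265
29.26632589837995
120.44642424882319
```

```bash
cat >> h.py <<'E'
a=np.radians(29.4); C=np.array([.4785,.313,0]); X=np.array([np.cos(a),np.sin(a),0]); Y=np.array([-X[1],X[0],0])
def sw(x,y,z): return C+x*X+y*Y+np.array([0,0,z])
def rot(sg):
    z=np.array([0,0,-1.]); x=sg*Y; return np.c_[x,np.cross(z,x),z]
E
python3 - <<'E'
from h import *
from station import arm,hand,kinematics,snapshot
import cv2
np.set_printoptions(precision=3,suppress=True)
st=arm.state(); q0=np.array(st["joint_pos"])
p=sw(.050,-.048,.30)
sols=[(np.abs(q-q0).max(),sg,q) for sg in(1,-1) for q in [kinematics.inverse_kinematics(p,rot(sg))] if q is not None]
for s in sols: print(s)
R=rot(min(sols,key=lambda s:s[0])[1])
arm.servo_line(np.array(st["tool_pos"])+[0,0,.07])
hand.clamp(20)
arm.move_ptp(p,R)
arm.servo_line(sw(.050,-.048,.143),rate=.1)
st=arm.state();print(st["clock"],st["tool_pos"],st["force"],st["width"])
ims=[]
for n in("scene","top"):
    s=snapshot(n);im=s["pixels"][:,:,::-1]
    im=im[180:320,420:600] if n=="scene" else im[150:290,90:270]
    ims.append(cv2.resize(im,(400,311),interpolation=cv2.INTER_CUBIC))
cv2.imwrite("pics/near1.png",np.clip(np.hstack(ims)*1.5,0,255).astype(np.uint8))
E
```

```text
(np.float64(1.6676907530046712), 1, array([0.497, 0.302, 0.539, 1.808, 0.   , 1.554]))
(np.float64(3.1580410761337374), -1, array([ 0.497,  0.302,  0.539,  1.808,  0.   , -1.587]))
6.2333 [0.546 0.296 0.144] [0.683 1.321 0.267] 2.9111750871242255e-05
```

View pics/near1.png

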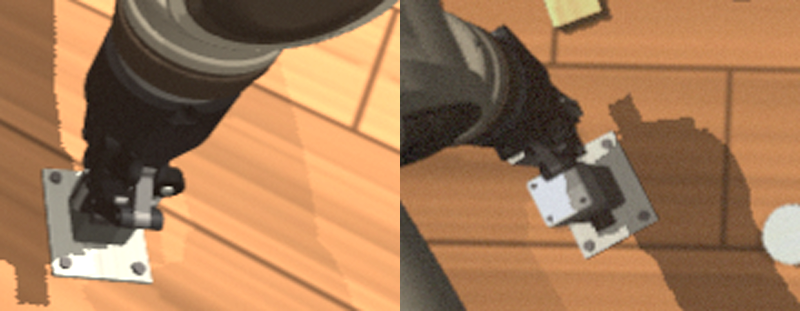

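The left half of the picture (scene camera) shows the closed fingers at (140,195), just on the lug side of the roller at (172,182). The roller still looks upright. Now I'll push in small steps and watch the force.

Run:
```python
from h import *
from station import arm,snapshot
import cv2
for y in (-.030,-.020,-.010,0,.010,.020):
    hit=arm.servo_line(sw(.050,y,.143),rate=.04,max_force=15)
    st=arm.state();f=np.array(st["force"]);print(y,hit,round(st["clock"],2),"fx %.2f fy %.2f fz %.2f"%(f@X,f@Y,f[2]))
    if hit: break
arm.wait(1.0)
f=np.array(arm.state()["force"]);print(f@X,f@Y,f[2],arm.state()["clock"])
ims=[]
for n in("scene","wrist"):
    im=snapshot(n)["pixels"][:,:,::-1]
    ims.append(cv2.resize(im[180:320,420:600] if n=="scene" else im,(400,311),interpolation=cv2.INTER_CUBIC))
cv2.imwrite("pics/push1.png",np.clip(np.hstack(ims)*1.5,0,255).astype(np.uint8))
```

```text
-0.03 False 6.93 fx 1.13 fy 0.47 fz 0.03
-0.02 False 7.33 fx 0.18 fy -2.05 fz 0.20
-0.01 False 7.73 fx -0.41 fy -0.98 fz 0.45
0 False 8.13 fx 0.20 fy -2.46 fz -1.65
0.01 False 8.53 fx 0.13 fy -4.92 fz -3.51
0.02 False 8.93 fx 0.47 fy -6.73 fz -4.21
0.7274354359282893 -6.405729657953712 -4.680691428482921 9.9333
```

View pics/push1.png

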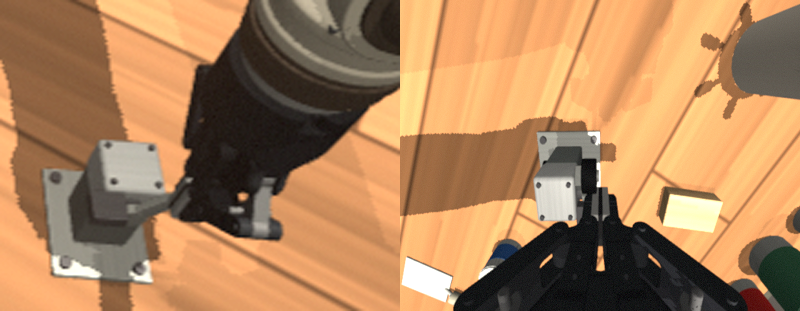

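The scene view shows the arm leaning well over, from (130,215) to (185,185), with the fingers behind the roller. The 6–7 N push fits about 40°, and it was held for 1 s. Now I'll release slowly.

Run:
```python
from h import *
from station import arm,snapshot
import cv2
arm.servo_line(sw(.050,-.050,.143),rate=.05)
arm.servo_line(sw(.050,-.060,.30),rate=.12)
arm.servo_line(sw(-.05,-.20,.30),rate=.15)
arm.wait(.5)
st=arm.state();print(st["clock"],st["force"])
ims=[]
for n in("scene","top"):
    s=snapshot(n);im=s["pixels"][:,:,::-1]
    im=im[180:320,420:600] if n=="scene" else im[150:290,90:270]
    ims.append(cv2.resize(im,(400,311),interpolation=cv2.INTER_CUBIC))
cv2.imwrite("pics/end1.png",np.clip(np.hstack(ims)*1.5,0,255).astype(np.uint8))
```

```text
14.8417 [-0.44418177  0.04760552  0.42420047]
```

View pics/end1.png

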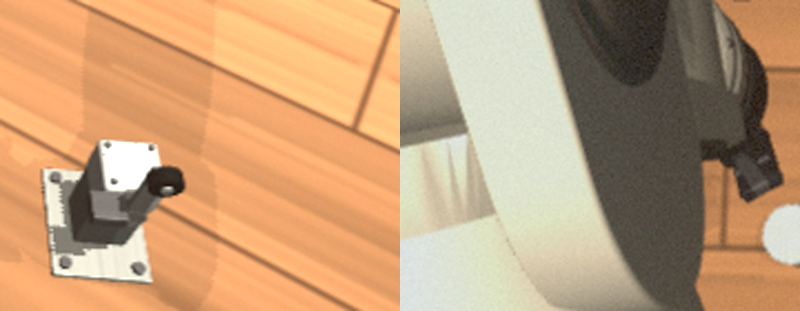

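The roller is back at (166,182) in the crop, which is pixel (495,262) in the full scene view, the same as its rest position. The robot is clear of everything.

```bash
python3 -c "
from station import workorder; print(workorder.finish_job())"
```

```text
the job is handed in; nothing more can be done
None
```

I pushed the roller arm over to an estimated 40° and held it for 1 s at about 6–7 N; it sprang back upright, I did not touch the other two switches, and I handed the job in (no verdict was returned).

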